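# Dot-mark a hinge plate in the slotted jig

## Task

Take the leaning aluminium plate from its rack and stand it upright in the middle slot of the white jig, cross upwards, set down fully home without dropping it, and let go. Then take the dot punch from its leaning rest, press its tip squarely and firmly but not hard for about half a second on the cross on the plate's top edge, touching the plate nowhere else, and lift straight off without sliding. Finally stand the punch upright, tip down, in the ring of the steel stand without dropping it, leave the plate standing in its slot, and leave the vials, the solder spool and the upright post alone.

Things in the scene. Friction and masses are not known exactly. Their poses are not given: they have to be found in the camera images.
- blank_center (a point): Centre of the plate: loose aluminium block 12 mm thick (own x), 60 mm long (own y), 80 mm high (own z, from foot to the edge with the scribed cross), 155 g. At the start it leans 25 degrees in a grey rack, its foot 40 mm deep in the rack, its top towards its own -x (roughly towards the robot) with the cross up; draw it out along its own z
- blank_foot (a point): Middle of the plate's lower edge face, 40 mm below its centre along own z
- blank_mark (a point): Scribed black cross at the middle of the plate's top edge face (12 x 60 mm), 40 mm above its centre along own z; a steady press of about 10 N marks it, over 40 N is too hard
- jig_slot (a point): Middle of the floor of the middle slot of the fixed white jig (108 x 88 x 30 mm, flat on the bench). The slot is 14.5 mm wide (x), 66 mm long (y), 22 mm deep; its floor is 8 mm above the bench and the jig's top 30 mm. The slots beside it, 34 mm away along x, are 7 mm (-x) and 24 mm (+x) wide and are wrong. The plate's thickness goes along x, either way round
- punch_center (a point): Centre (60 mm from the tip) of the loose steel dot punch: round, 16 mm in diameter, 120 mm long, 170 g; own z runs from tip to head; the lowest 18 mm taper to a flat 5 mm tip. At the start it leans 25 degrees in the grey rest, tip down, head towards its own -x (roughly towards the robot), its lower 66 mm inside the rest's bore; draw it out along its own z
- punch_tip (a point): Tip of the punch, on its axis, 60 mm below its centre along own z
- stand_floor (a point): Point on the base of the fixed steel stand on which the punch's tip is to rest, straight below the ring's centre, 6 mm above the bench. The ring has a 19 mm bore, 28 mm outer diameter and reaches from 30 to 55 mm above the bench; a post 10 x 20 mm, as high as the ring, stands 26 mm from the axis along x
- rack_mouth (a point): Fixed grey rack of the plate: centre of the top face (40 x 84 mm) of its leaning block, about 58 mm above the bench; foot plate 85 x 88 mm
- rest_mouth (a point): Fixed grey rest of the punch: centre of the top face (36 x 36 mm) of its leaning block, about 81 mm above the bench; foot plate 85 x 60 mm
- post_top (a point): Obstacle: top of a slim fixed upright post (helping-hand stand) 200 mm high, shaft 10 mm, brass clamp 20 mm at the top with a 30 mm cross pin, round foot 52 mm; do not hit it
- vial_a_center (a point): Bystander: loose standing glass vial with cap, 28 mm diameter, 62 mm high; its centre
- vial_b_center (a point): Bystander: a second vial like the first; its centre
- spool_center (a point): Bystander: loose solder spool, 48 mm diameter, 30 mm high, lying flat; its centre
Not all that is in view belongs to the job. Of the things shaped like the part that bears blank_center, the aluminium one is meant. Of the things that look like the part that bears jig_slot, take the one that is farthest to the robot's right at the start.

How it is judged:
By the outcome, as a careful person would: the job done as asked, in the order asked, and still so for the second after the job is handed in, with the robot touching nothing.
It also fails if it takes over 67 s, if anything falls off the work surface, if the arm or the gripper's body presses on something with over 40 N, if the wrist force passes 120 N, or if a joint passes its speed limit or range.

## Robot

A 7-joint arm with a two-finger parallel gripper is mounted at the origin on the work surface. World frame = base frame: x ahead of the robot, y to its left, z up, the work surface at z = 0. Lengths are in m, angles in rad, forces in N, time in s.
With the tool pointing down it reaches from about 0.425 to 0.95 m from the base axis. Payload 4.7 kg.
Tool frame: the origin (TCP) lies between the finger pads; the fingertips stand 25 mm ahead of it and the grasp point (between the pads) lies 6 mm ahead of it; z points along the fingers, y is the line along which they close (so a half turn about z gives the same grasp; the last joint's range is limited). The gripper opens to 85 mm and grips with 20 to 120 N. Pads are 22 mm wide; open, the fingers measure 114 mm over their backs; the gripper's body (76 mm by 85 mm) begins 54 mm behind the grasp point. The pads swing forward as they close: fully open they stand 13 mm farther back than shut.
Start: joints at [1.165, 0.469, -0.049, 1.532, 0.024, 1.141, -0.082], TCP at [0.248, -0.628, 0.256] pointing down, gripper open.
Joint ranges: [-2.59, 2.59], [-0.33, 1.99], [-1.39, 1.29], [0.1, 2.45], [-1.04, 4.18], [0.21, 1.99], [-2.66, 2.66]. Speed limits (rad/s): [2.57, 2.57, 3.14, 3.14, 3.14, 3.14, 3.14].

## Interface

Orientations are given as a 3x3 rotation matrix whose columns are the frame's x, y, z axes.
In Python, from rig import * gives the robot as it stands. Calls block until the motion is done:
- movep(position, orientation): joint-space move of the TCP to a pose.
- move_l(position, attitude=None, feed=0.15, until_force=None): straight line of the TCP; attitude=None keeps the orientation; feed is the mean speed in m/s. With until_force (N) it stops when the force on the tool has changed by that much, and returns True; else False.
- move_joints(angles): joint-space move.
- command_gripper(opening, newtons=None): finger opening in m; newtons is the grip in N (None keeps the last); returns when the fingers have stopped.
- sleep(seconds).
- inverse_kinematics(position, orientation): joint angles nearest the present ones, or None.
- sense(): the state.
- camera(name): name is "scene" or "top" or "wrist"; returns (picture, depth): 400x640x3 uint8, red, green, blue; 400x640 float32, m along the optical axis (not along the pixel's ray), 0 where there is no reading.
- camera_params(name): a dict with "K" (3x3 intrinsics, pixels), "position" and "rotation" of the camera in the world; the wrist camera has in their place "tool_from_camera" (4x4, takes a point from camera to tool coordinates, whose origin is the TCP and whose axes are the flange's). Camera axes: x right, y down, z forward; pixel columns grow to the right and rows downward; lengths in m; the calibration is good to about 2 mm. A picture is of the moment at which its call begins: read the wrist's pose just before it. camera_params takes no time and is no camera call.
A pose or a line that the arm cannot do raises Unreachable and nothing moves.
- finish_job(): hands the job in; it is judged then, once.
The state is a dict: "time_s": time; "joint_pos": joint angles; "qd": joint speeds; "joint_efforts": joint torques, N m; "position": TCP position; "tcp_rot": TCP orientation; "wrist_force": force on the tool from outside, world axes, zero at the start; "ft_torque": the same for the moment, N m; "finger_gap": finger opening in m; "gripper_force": force on a finger pad.
Only numpy, scipy, OpenCV 4.12 (cv2) and the standard library are available. Lean on these libraries where they do the work, as an engineer would, in place of code of your own. Each camera call takes 0.05 s, during which the arm holds its last target. There are 200 camera calls.

## Working session

There is one attempt and no reset: what is moved stays moved. The work goes in short steps, each a Python script; the robot and the scene stay as the last script left them, time stands still between calls to the robot, and variables do not carry over. Pictures are saved under pics/ and viewed, at most 10 in all, crops included, and the job is handed in when it is done.

```bash
ls; mkdir -p pics; python3 - <<'E'
from rig import *
import cv2,numpy as np
s=sense();print(s)
for n in("scene","top"):
    p,d=camera(n);cv2.imwrite(f"pics/{n}0.png",p[:,:,::-1]);np.savez(f"pics/{n}0.npz",p=p,d=d)
    print(n,camera_params(n))
print(camera_params("wrist"))
E
```

```text
pics
{'time_s': 0.0, 'joint_pos': array([ 1.16509889,  0.46946674, -0.0485961 ,  1.53371525,  0.02409481,
        1.14098534, -0.08230557]), 'qd': array([-7.84482565e-04, -1.10067165e-03, -1.28546278e-03, -3.50768169e-04,
       -1.49316192e-03, -6.48140050e-05, -1.75641490e-04]), 'joint_efforts': array([ 9.99889344e-04, -5.10301745e+01, -4.65660193e-02, -2.37710685e+01,
        1.05557375e-02,  7.54308421e-03,  2.56596263e-05]), 'position': array([ 0.24817613, -0.62713764,  0.25523529]), 'tcp_rot': array([[ 9.29838396e-01,  3.67967290e-01, -7.94810499e-04],
       [ 3.67968142e-01, -9.29836610e-01,  1.82353267e-03],
       [-6.80435264e-05, -1.98805563e-03, -9.99998022e-01]]), 'wrist_force': array([0.5403073 , 0.28721887, 0.17652954]), 'ft_torque': array([0.02639176, 0.03550053, 0.02820238]), 'gripper_force': 0.0, 'finger_gap': 0.0852381883926296}
scene {'K': array([[497.45113194,   0.        , 325.02015374],
       [  0.        , 497.45113194, 203.88131649],
       [  0.        ,   0.        ,   1.        ]]), 'position': array([ 0.98914745, -0.7620249 ,  0.72503638]), 'rotation': 
[... 348 characters left out ...]
6679, 0.90390047]), 'rotation': array([[-0.02223913, -0.99527301,  0.094536  ],
       [-0.9990232 ,  0.01851172, -0.04012432],
       [ 0.03818463, -0.09533599, -0.99471251]])}
{'K': array([[317.12467565,   0.        , 322.29745463],
       [  0.        , 317.12467565, 200.9314787 ],
       [  0.        ,   0.        ,   1.        ]]), 'tool_from_camera': array([[-6.24542251e-04, -9.58227970e-01, -2.86004838e-01,
         7.33793936e-02],
       [ 9.99999796e-01, -6.35717969e-04, -5.37731639e-05,
        -1.68235556e-04],
       [-1.30291465e-04, -2.86004814e-01,  9.58228172e-01,
        -1.17283481e-01],
       [ 0.00000000e+00,  0.00000000e+00,  0.00000000e+00,
         1.00000000e+00]])}
```

View pics/scene0.png

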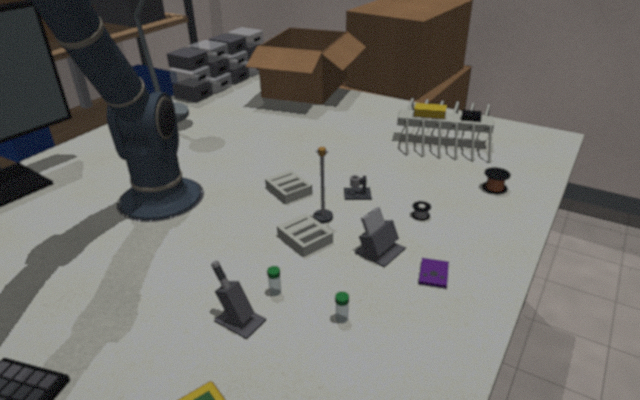

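View pics/top0.png

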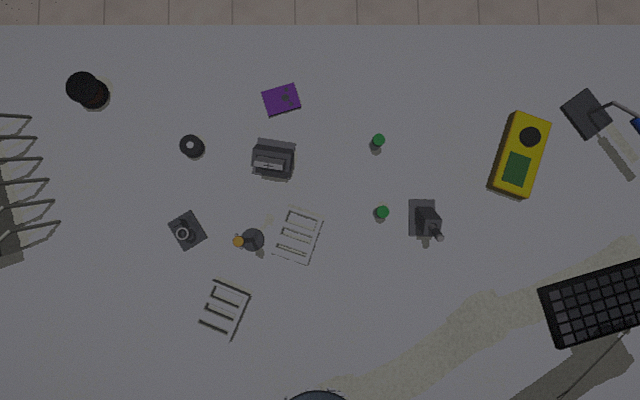

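The scene view shows the leaning plate in its grey rack at (375,232), jigs at (305,233) and (289,187), the punch in its rest at (232,298), the stand at (358,188), and the post at (322,185). It also shows the vials at (274,279) and (342,305), and spools at (421,210) and (496,180).

In the top view the plate is at (270,160), jigs at (298,235) and (226,308), punch at (427,220), stand at (185,231), post at (245,240), and spool at (192,146).

Candidates:
- **Plate:** only the block at top (270,160); the purple box at (281,99) is no plate.
- **Jig:** (298,235) or (226,308). Image right is robot right (-y), so (298,235) is the one.

```bash
cat > h.py <<'E'
import numpy as np,cv2
from rig import *
def params(name,s=None):
    c=camera_params(name)
    if name!="wrist": return c["K"],c["position"],c["rotation"]
    T=c["tool_from_camera"]; return c["K"],s["position"]+s["tcp_rot"]@T[:3,3],s["tcp_rot"]@T[:3,:3]
def ray(C,uv,z):
    K,p,R=C; uv=np.atleast_2d(uv); d=np.c_[uv,np.ones(len(uv))]@np.linalg.inv(K).T@R.T
    return p+d*((z-p[2])/d[:,2])[:,None]
def cloud(C,d):
    K,p,R=C; v,u=np.mgrid[:d.shape[0],:d.shape[1]]
    return (np.stack([u,v,np.ones_like(u)],-1)*d[...,None])@np.linalg.inv(K).T@R.T+p
def shot(name,tag):
    s=sense(); p,d=camera(name); cv2.imwrite(f"pics/{tag}.png",p[:,:,::-1])
    C=params(name,s); np.savez(f"pics/{tag}.npz",p=p,d=d,K=C[0],pos=C[1],R=C[2]); return p,d,C
def load(tag):
    f=np.load(f"pics/{tag}.npz"); return f["p"],f["d"],(f["K"],f["pos"],f["R"])
E
python3 - <<'E'
from h import *
f=np.load("pics/top0.npz");C=params("top");P=cloud(C,f["d"])
for n,(u,v),z in [("plate",(268,163),.1),("rack",(272,160),.05),("jig",(298,235),.03),("jig2",(226,308),.03),("punchhead",(438,236),.13),("rest",(425,218),.08),("stand",(184,232),.055),("postfoot",(253,239),0),("posttop",(238,241),.2),("vA",(378,140),.062),("vB",(382,212),.062),("spool",(192,146),.03)]:
    print(n,ray(C,(u,v),z).round(3),P[v,u].round(3))
big=cv2.resize(f["p"][120:330,160:460],None,fx=2.6,fy=2.6,interpolation=cv2.INTER_CUBIC)
cv2.imwrite("pics/crop0.png",np.clip(big[:,:,::-1]*1.3,0,255))
E
```

```text
plate [[0.594 0.091 0.1  ]] [0.595 0.091 0.099]
rack [[0.61  0.087 0.05 ]] [0.605 0.085 0.074]
jig [[0.446 0.033 0.03 ]] [0.446 0.034 0.009]
jig2 [[0.293 0.19  0.03 ]] [0.294 0.19  0.033]
punchhead [[ 0.438 -0.244  0.13 ]] [ 0.438 -0.244  0.131]
rest [[ 0.476 -0.236  0.08 ]] [ 0.475 -0.234  0.084]
stand [[0.458 0.274 0.055]] [0.458 0.288 0.008]
postfoot [[0.439 0.136 0.   ]] [0.439 0.132 0.025]
posttop [[0.438 0.136 0.2  ]] [0.438 0.136 0.198]
vA [[ 0.649 -0.145  0.062]] [ 0.649 -0.145  0.062]
vB [[ 0.491 -0.148  0.062]] [ 0.491 -0.148  0.063]
spool [[0.648 0.266 0.03 ]] [0.647 0.264 0.034][ WARN:0@0.209] global loadsave.cpp:1063 imwrite_ Unsupported depth image for selected encoder is fallbacked to CV_8U.
```

View pics/crop0.png

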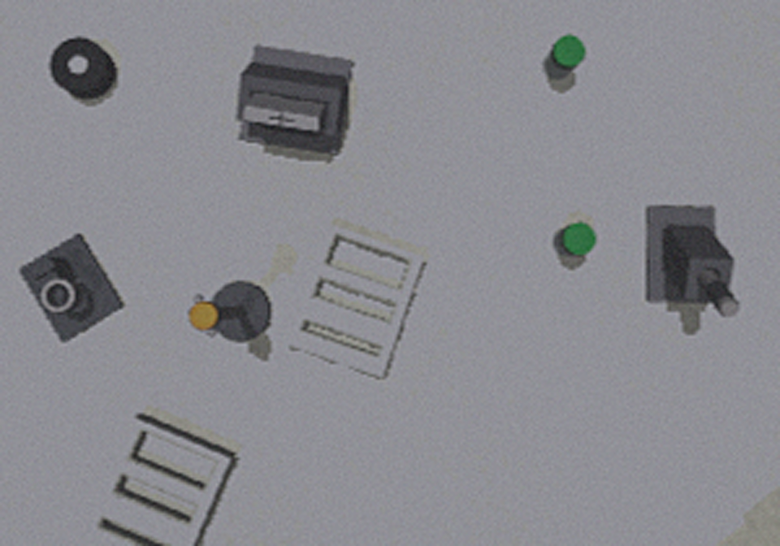

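The crop confirms it. The aluminium plate with its cross is at crop (283,117), the chosen jig's middle slot at (355,298), the stand ring at (58,294) and the punch head at (728,305). Next I move to the wrist viewpoints.

```bash
python3 - <<'E'
from h import *
R=np.array([[0,-1,0],[-1,0,0],[0,0,-1.]])
q=inverse_kinematics([.45,-.22,.25],R);print(q)
movep([.45,-.22,.25],R);print(sense()["time_s"]);shot("wrist","w1")
movep([.53,.04,.25],R);print(sense()["time_s"],sense()["joint_pos"].round(2));shot("wrist","w2")
a=cv2.imread("pics/w1.png");b=cv2.imread("pics/w2.png")
cv2.imwrite("pics/w12.png",cv2.resize(np.vstack([a[:,:],b[:,:]]),None,fx=.75,fy=.75))
E
```

```text
[-0.53489822  0.32020414  1.12777978  1.98795373 -0.33644124  1.03802119
 -2.39343857]
2.0917
6.2083 [ 0.73  0.48 -1.17  1.84  0.49  1.15  2.53]
```

View pics/w12.png

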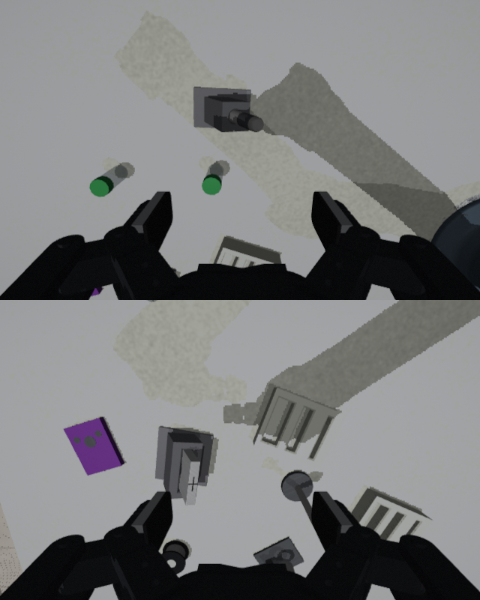

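The upper view (w1) shows the punch head at full-res (342,165), its rest at (300,145) and the vials at (133,248) and (282,245). The lower view (w2) shows the plate with its cross at (257,244), the chosen jig at (395,160), and the post foot at (395,248). I'll crop these to measure.

```bash
python3 - <<'E'
from h import *
p1,d1,C1=load("w1");p2,d2,C2=load("w2")
def crop(p,u,v,w,h,f): return cv2.resize(np.ascontiguousarray(p[v:v+h,u:u+w,::-1]),None,fx=f,fy=f,interpolation=cv2.INTER_NEAREST)
a=crop(p2,200,160,100,120,4);b=crop(p2,330,100,130,120,4);
cv2.imwrite("pics/c1.png",np.hstack([crop(p2,215,165,75,110,5),crop(p2,335,100,85,110,5)]))
print(cloud(C2,d2)[210:275:8,235:275:6,2].round(3))
R=np.array([[0,-1,0],[-1,0,0],[0,0,-1.]])
from scipy.spatial.transform import Rotation as Ro
for a in(0,180):
  for dz in(-30,-20,-10,0,10,20):
    Rz=Ro.from_euler('z',a+dz,degrees=True).as_matrix()@R
    for pos in([.446,.033,.08],[.446,.033,.2],[.458,.274,.11],[.458,.274,.2]):
        q=inverse_kinematics(pos,Rz);print(a,dz,pos,None if q is None else q.round(2))
E
```

```text
[[ 0.065  0.059  0.071  0.083  0.082  0.051  0.006]
 [ 0.063  0.053  0.073  0.093  0.094  0.091  0.006]
 [ 0.064  0.056  0.077  0.096  0.094  0.091  0.007]
 [ 0.063  0.06   0.08   0.095  0.093  0.025  0.005]
 [ 0.062  0.062  0.084  0.096  0.094  0.006  0.006]
 [ 0.062  0.065  0.087  0.095  0.093 -0.001 -0.001]
 [ 0.062  0.059  0.089  0.095  0.092  0.001 -0.001]
 [-0.    -0.     0.093  0.094  0.091 -0.001 -0.   ]
 [-0.001 -0.002  0.    -0.    -0.002 -0.001  0.001]]
0 -30 [0.446, 0.033, 0.08] [ 0.55  0.52 -0.89  2.18  0.62  0.72  1.85]
0 -30 [0.446, 0.033, 0.2] [ 0.76  0.34 -1.1   2.07  0.38  0.94  2.08]
0 -30 [0.458, 0.274, 0.11] [ 0.04  0.58 -0.87  1.97  0.59  0.86  1.47]
0 -30 [0.458, 0.274, 0.2] [ 0.14  0.48 -0.98  1.89  0.46  1.02  1.57]
0 -20 [0.446, 0.033, 0.08] [ 0.57  0.53 -0.92  2.18  0.65  0.73  2.  ]
0 -20 [0.446, 0.033, 0.2] [ 0.79  0.36 -1.14  2.07  0.41  0.95  2.22]
0 -20 [0.458, 0.274, 0.11] [ 0.06  0.6  -0.91  1.97  0.61  0.88  1.62]
0 -20 [0.458, 0.274, 0.2] [ 0.16  0.49 -1.02  1.89  0.49  1.03  1.72]
0 -10 [0.446, 0.033, 0.08] [ 0.6   0.55 -0.96  2.18  0.68  0.75  2.
[... 2068 characters left out ...]
, 0.274, 0.11] [-1.4   0.69  1.11  2.05 -0.8   0.92  0.16]
180 0 [0.458, 0.274, 0.2] [-0.29  0.33 -0.41  1.91  0.16  0.93 -0.77]
180 10 [0.446, 0.033, 0.08] [ 0.16  0.39 -0.39  2.2   0.26  0.59 -0.25]
180 10 [0.446, 0.033, 0.2] [ 0.34  0.21 -0.57  2.09  0.14  0.88 -0.14]
180 10 [0.458, 0.274, 0.11] [-0.29  0.46 -0.41  1.99  0.26  0.75 -0.68]
180 10 [0.458, 0.274, 0.2] [-0.19  0.35 -0.53  1.91  0.21  0.94 -0.65]
180 20 [0.446, 0.033, 0.08] [ 0.18  0.4  -0.42  2.2   0.28  0.6  -0.09]
180 20 [0.446, 0.033, 0.2] [ 0.36  0.21 -0.59  2.09  0.15  0.88  0.03]
180 20 [0.458, 0.274, 0.11] [-0.27  0.46 -0.44  1.99  0.28  0.75 -0.53]
180 20 [0.458, 0.274, 0.2] [-0.17  0.35 -0.56  1.91  0.23  0.94 -0.48]
```

View pics/c1.png

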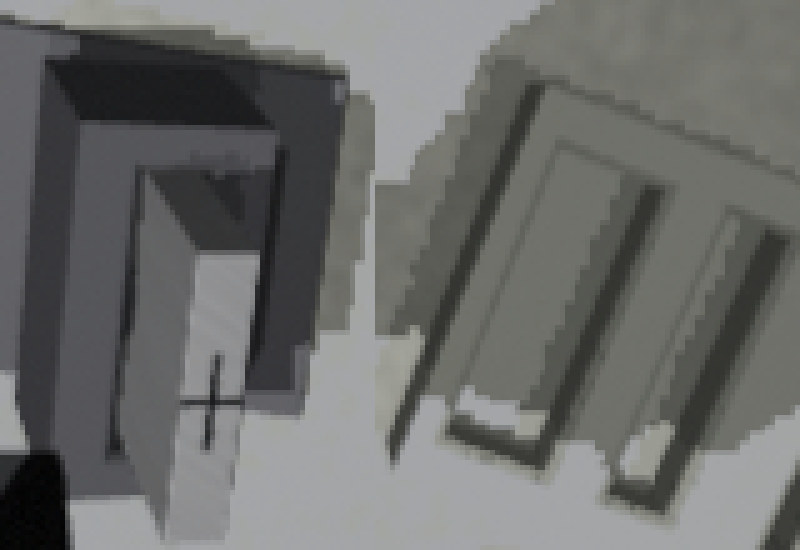

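The crop shows the plate's top face with corners near full-res (253.6,215), (267,215), (260.6,273) and (247.6,273), and the cross at (257.4,245.4). The jig's middle slot is partly seen on the right. I'll take a closer jig view, then go to the plate's pre-grasp.

```bash
cat >> h.py <<'E'
from scipy.spatial.transform import Rotation as Ro
R0=np.array([[0,-1,0],[-1,0,0],[0,0,-1.]])
def down(deg): return Ro.from_euler('z',deg,degrees=True).as_matrix()@R0   # deg = yaw of object x axis; tool x=-obj y
def lean(deg): # object frame: yaw deg, leaning 25 deg to own -x
    return Ro.from_euler('z',deg,degrees=True).as_matrix()@Ro.from_euler('y',-25,degrees=True).as_matrix()
def tool(Ob): return np.c_[-Ob[:,1],-Ob[:,0],-Ob[:,2]]
def t(): return round(sense()["time_s"],2)
E
python3 - <<'E'
from h import *
p2,d2,C2=load("w2")
m=ray(C2,(257.4,245.4),.0943)[0]
l=ray(C2,[(253.6,215),(247.6,273)],.0968);r=ray(C2,[(267,215),(260.6,273)],.0918)
print(m,(l.mean(0)+r.mean(0))/2)
for e in(l,r): d=e[1]-e[0];print(np.linalg.norm(d),np.degrees(np.arctan2(-d[0],d[1])))
movep([.446,.033,.165],down(-19));shot("wrist","w3")
print(t(),sense()["joint_pos"].round(2))
a=cv2.imread("pics/w3.png");cv2.imwrite("pics/w3c.png",cv2.resize(a[100:300,170:470],None,fx=2.6,fy=2.6,interpolation=cv2.INTER_NEAREST))
E
```

```text
[0.59130619 0.09236975 0.0943    ] [0.59148501 0.09178433 0.0943    ]
0.059319056343953756 -9.125291479487002
0.06036362566005982 -8.812975281888603
6.86 [ 0.73  0.41 -1.09  2.1   0.48  0.89  2.18]
```

View pics/w3c.png

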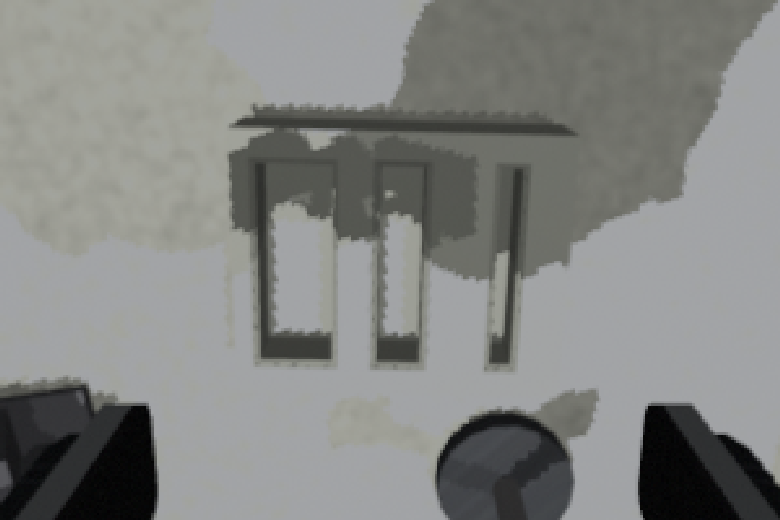

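The close view shows the chosen jig. Its middle slot has corners at crop (377,162), (431,162), (424,365) and (372,365), with the wide slot on the left (+x) and the narrow one on the right. The post foot is at (505,480).

```bash
python3 - <<'E'
from h import *
p,d,C=load("w3")
c=np.array([(377,162),(431,162),(424,365),(372,365)])/2.6+[170-.3,100-.3]
q=ray(C,c,.03);print(q.round(4),q.mean(0))
top=(q[0]+q[1])/2;bot=(q[2]+q[3])/2;v=bot-top;print(np.linalg.norm(v),"yaw",np.degrees(np.arctan2(-v[0],v[1])),np.linalg.norm(q[0]-q[1]),np.linalg.norm(q[2]-q[3]))
Ob=lean(-9);Rt=tool(Ob);z=Ob[:,2]
m=np.array([.5914,.0921,.0943])
command_gripper(.06,60)
movep(m+z*.06,Rt);print(t(),sense()["joint_pos"].round(2))
shot("wrist","w4")
move_l(m-z*.008,feed=.1);print(t(),sense()["wrist_force"].round(1))
f0=sense()["wrist_force"]
command_gripper(.008,60);s=sense();print(t(),s["finger_gap"],s["gripper_force"],(s["wrist_force"]-f0).round(1))
E
```

```text
[[0.4429 0.003  0.03  ]
 [0.4272 0.0084 0.03  ]
 [0.4507 0.0721 0.03  ]
 [0.467  0.0664 0.03  ]] [0.446972   0.03747004 0.03      ]
0.06787015751770717 yaw -20.534515360283343 0.016649331968255392 0.017260512177794313
7.85 [ 0.3   0.41 -0.77  2.12  1.07  0.58  1.72]
8.73 [0.8 0.7 0.2]
9.23 0.01094480181852154 59.08135771751404 [-3.9 -0.6  5.9]
```

```bash
python3 - <<'E'
from h import *
Ob=lean(-9);z=Ob[:,2];s=sense();p0=s["position"]
move_l(p0+z*.055,feed=.1);s=sense();print(t(),s["finger_gap"],s["gripper_force"],s["wrist_force"].round(1))
j=np.array([.447,.0372])
movep([*j,.20],down(-20.5));s=sense();print(t(),s["wrist_force"].round(1),s["joint_pos"].round(2))
shot("wrist","w5")
a=cv2.imread("pics/w5.png");cv2.imwrite("pics/w5c.png",cv2.resize(a[120:400,200:440],None,fx=2.1,fy=2.1,interpolation=cv2.INTER_NEAREST))
E
```

```text
9.94 0.011015263970887229 58.64682376384735 [-0.1  0.8 -1.3]
10.72 [ 1.  -0.8 -1.9] [ 0.66  0.3  -0.98  2.07  0.32  0.92  2.29]
```

View pics/w5c.png

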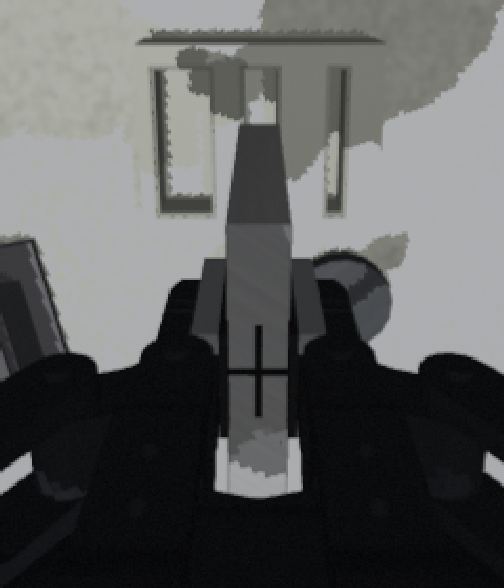

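In-hand view: the cross is at crop (258,371), the plate's near foot edge is centred at (260,125), and the middle slot's far end is at (263,68). The foot therefore appears about 1 mm towards tool +y. I'll shift by that and lower with a force guard.

```bash
cat >> h.py <<'E'
J=np.array([.447,.0372]);YAW=-20.5
def jig(dx,dy): a=np.radians(YAW); return J+dx*np.array([np.cos(a),np.sin(a)])+dy*np.array([-np.sin(a),np.cos(a)])
E
python3 - <<'E'
from h import *
f0=sense()["wrist_force"]
for dx in(.001,.0018,.0002,.0026,-.0006):
    move_l([*jig(dx,.0008),.110],feed=.06)
    hit=move_l([*jig(dx,.0008),.092],feed=.03,until_force=6)
    s=sense();print(t(),dx,hit,s["position"].round(4),(s["wrist_force"]-f0).round(1))
    if not hit:break
E
```

```text
12.8 0.001 True [0.448  0.0375 0.1021] [-1.6 -0.9 -0. ]
13.45 0.0018 True [0.4492 0.0372 0.1029] [-3.3 -1.8 10. ]
14.47 0.0002 False [0.4475 0.038  0.092 ] [-1.2 -0.3 -0.4]
```

```bash
python3 - <<'E'
from h import *
f0=sense()["wrist_force"]
hit=move_l([*jig(.0002,.0008),.074],feed=.025,until_force=7)
s=sense();print(t(),hit,s["position"].round(4),(s["wrist_force"]-f0).round(1))
E
```

```text
14.97 True [0.4476 0.0378 0.0811] [-0.4 -1.2  7.7]
```

```bash
python3 - <<'E'
from h import *
command_gripper(.045)
p0=sense()["position"]
move_l(p0+[0,0,.12],feed=.15);print(t());p,d,C=shot("wrist","w6")
P=cloud(C,d);m=(P[...,2]>.075)&(np.hypot(*(P[...,:2]-J).transpose(2,0,1))<.045)&(P[...,2]<.1);Q=P[m];print("plate top",len(Q),np.median(Q,0),np.percentile(Q[:,2],[5,50,95]))
g=p.astype(int).sum(2);blk=m&(g<120);vv,uu=np.nonzero(blk);print("dark",len(vv),Q[:,:2].min(0),Q[:,:2].max(0))
for tag,n in(("w1",0),("top0",1)):
    if n: f=np.load("pics/top0.npz");p,d,C=f["p"],f["d"],params("top")
    else: p,d,C=load("w1")
    P=cloud(C,d);m=(P[...,2]>.088)&(P[...,2]<.15)&(np.hypot(P[...,0]-.445,P[...,1]+.24)<.05)
    Q=P[m];c=Q.mean(0);w,v=np.linalg.eigh(np.cov(Q.T));a=v[:,2]*np.sign(v[2,2]);print(tag,len(Q),c.round(4),a.round(3),w, "lean",np.degrees(np.arccos(a[2])),"yaw",np.degrees(np.arctan2(-a[1],-a[0])))
    hd=Q[np.argsort(-(Q@lean(np.degrees(np.arctan2(-a[1],-a[0])))[:,2]))]; 
    z=lean(np.degrees(np.arctan2(-a[1],-a[0])))[:,2]; h=Q@z; T=Q[h>np.percentile(h,98)-.004];print("head",len(T),T.mean(0).round(4),((T.min(0)+T.max(0))/2).round(4),np.ptp(h).round(4))
    f=(abs(P[...,2]-.004)<.003)  # foot plate approx
    mouth=(abs(P[...,2]-.081)<.012)&(np.hypot(P[...,0]-.475,P[...,1]+.236)<.05);print("mouth",mouth.sum(),P[mouth].mean(0).round(4))
    u0,v0=(300,145) if not n else (425,218)
    mm=((p.astype(int).sum(2)<270)&(np.hypot(P[...,0]-.475,P[...,1]+.236)<.075)&(P[...,2]<.012)&(P[...,2]>-.01)).astype(np.uint8)
    pts=P[mm>0][:,:2].astype(np.float32);print("foot",len(pts),cv2.minAreaRect(pts) if len(pts)>5 else 0)
E
```

```text
16.35
plate top 1245 [0.44664804 0.03457501 0.08757053] [0.08622339 0.08757053 0.08860748]
dark 15 [0.43196571 0.00702549] [0.46306739 0.06622606]
w1 773 [ 0.4443 -0.2513  0.1168] [-0.552  0.065  0.831] [1.05948262e-05 1.97986987e-05 2.47942139e-04] lean 33.79700593633386 yaw -6.733659129311847
head 282 [ 0.4352 -0.2497  0.1287] [ 0.435  -0.2494  0.1288] 0.0555
mouth 1441 [ 0.4643 -0.2527  0.081 ]
foot 1229 ((0.4763411283493042, -0.23872214555740356), (0.10278096050024033, 0.12007612735033035), 29.781457901000977)
top0 150 [ 0.4457 -0.2457  0.1132] [-0.605 -0.004  0.796] [1.47364903e-05 2.85656208e-05 3.50189559e-04] lean 37.24088414633014 yaw 0.34197118313191316
head 39 [ 0.4336 -0.247   0.1294] [ 0.4339 -0.2478  0.1299] 0.0565
mouth 296 [ 0.4636 -0.2456  0.0809]
foot 618 ((0.4633302092552185, -0.23254108428955078), (0.11883706599473953, 0.13003811240196228), 15.608160018920898)
```

The plate stands home with its top at 0.0876. Next is a closer look at the punch from along its approximate axis.

```bash
python3 - <<'E'
from h import *
Ob=lean(-3);H=np.array([.4348,-.249,.129])
movep([.447,-.1,.26],down(-10));print(t(),sense()["joint_pos"].round(2))
movep(H+Ob[:,2]*.1,tool(Ob));print(t(),sense()["joint_pos"].round(2))
shot("wrist","w7")
a=cv2.imread("pics/w7.png");cv2.imwrite("pics/w7c.png",np.clip(cv2.resize(a[90:290,220:420],None,fx=2.9,fy=2.9,interpolation=cv2.INTER_NEAREST).astype(float)*1.5,0,255).astype(np.uint8))
E
```

```text
Traceback (most recent call last):
rig.Unreachable: the arm cannot take that pose within its joint ranges
```

```bash
python3 - <<'E'
from h import *
H=np.array([.4348,-.249,.129]);Ob=lean(-3)
for f in range(0,360,30):
    S=Ro.from_euler('z',f,degrees=True).as_matrix()
    o=[]
    for p,R in((H+Ob[:,2]*.1,tool(Ob)@S),(H-Ob[:,2]*.014,tool(Ob)@S),([.447,.0372,.194],down(0)@S),([.458,.28,.112],down(0)@S)):
        q=inverse_kinematics(p,R);o.append("-" if q is None else str(q.round(1)))
    print(f,*o)
E
```

```text
0 [-0.3  0.   0.9  2.3 -0.5  0.5 -2.2] [ 1.5  0.6 -1.2  2.3  1.1  0.4  2.6] [ 0.7  0.3 -1.1  2.1  0.4  0.9  2.6] [ 0.1  0.6 -0.9  2.   0.6  0.9  1.9]
30 - [ 1.3  0.5 -1.   2.3  0.8  0.3  2.4] [ 0.6  0.3 -0.9  2.1  0.3  0.9  2.1] [ 0.   0.6 -0.8  2.   0.6  0.9  1.5]
60 - [ 1.3  0.4 -0.8  2.3  0.5  0.2  2.1] [ 0.5  0.3 -0.8  2.1  0.3  0.9  1.7] [-0.1  0.5 -0.7  2.   0.5  0.8  1. ]
90 [ 1.4  0.1 -0.8  2.2 -0.3  0.5  2.4] [ 1.4  0.5 -1.   2.3  0.8  0.3  1.3] [ 0.4  0.2 -0.7  2.1  0.2  0.9  1.2] [-0.2  0.5 -0.6  2.   0.4  0.8  0.6]
120 [ 1.5  0.1 -0.9  2.2 -0.3  0.5  1.8] [ 0.6  0.3 -0.   2.3 -0.9  0.2  2.3] [ 0.4  0.2 -0.6  2.1  0.2  0.9  0.7] [-0.2  0.5 -0.5  2.   0.3  0.8  0.1]
150 [ 1.5  0.1 -1.   2.2 -0.3  0.5  1.3] [ 0.6  0.3 -0.   2.3 -0.9  0.2  1.8] [ 0.3  0.2 -0.5  2.1  0.1  0.9  0.2] [-0.3  0.5 -0.4  2.   0.3  0.8 -0.3]
180 [ 1.3  0.1 -0.7  2.2 -0.4  0.5  0.8] [ 0.6  0.3 -0.   2.3 -0.9  0.2  1.3] [ 0.2  0.2 -0.4  2.1  0.1  0.9 -0.3] [-0.4  0.4 -0.3  2.   0.2  0.7 -0.8]
210 [-0.1  0.   0.7  2.3 -0.5  0.5  0.5] [ 0.4  0.3  0.1  2.3 -1.   0.3  0.9] [-1.1  0.3  1.1  2.2 -0.4  0.9 -0.3] [-1.4  0.7  1.1  2.  -0.8  0.9 -0.4]
240 [-0.3  0.   0.9  2.3 -0.5  0.5 -0.1] [ 0.4  0.3  0.1  2.3 -1.   0.3  0.4] [-1.1  0.3  1.1  2.2 -0.4  0.9 -0.8] [-1.4  0.7  1.1  2.  -0.8  0.9 -0.9]
270 [-0.3  0.   0.9  2.3 -0.5  0.5 -0.6] [ 0.4  0.3  0.1  2.3 -1.   0.3 -0.1] [-1.1  0.3  1.1  2.2 -0.4  0.9 -1.3] [-1.4  0.7  1.1  2.  -0.8  0.9 -1.4]
300 [-0.3  0.   0.9  2.3 -0.5  0.5 -1.1] [ 0.4  0.3  0.1  2.3 -1.   0.3 -0.7] [-1.1  0.3  1.1  2.2 -0.4  0.9 -1.9] [-1.4  0.7  1.1  2.  -0.8  0.9 -2. ]
330 [-0.3  0.   0.9  2.3 -0.5  0.5 -1.6] [ 0.4  0.3  0.1  2.3 -1.   0.3 -1.2] [-1.1  0.3  1.1  2.2 -0.4  0.9 -2.4] [ 0.1  0.7 -1.   2.   0.7  0.9  2.4]
```

```bash
cat >> h.py <<'E'
F=np.diag([-1,-1,1.])
E
python3 - <<'E'
from h import *
Ob=lean(-3);H=np.array([.4348,-.249,.129])
movep([.44,-.12,.27],down(-3)@F);print(t(),sense()["joint_pos"].round(2))
movep(H+Ob[:,2]*.1,tool(Ob)@F);print(t(),sense()["joint_pos"].round(2))
shot("wrist","w7")
print(inverse_kinematics(H-Ob[:,2]*.014,tool(Ob)@F))
a=cv2.imread("pics/w7.png");cv2.imwrite("pics/w7c.png",np.clip(cv2.resize(a[90:290,220:420],None,fx=2.9,fy=2.9,interpolation=cv2.INTER_NEAREST).astype(float)*1.5,0,255).astype(np.uint8))
E
```

```text
18.33 [ 0.61  0.13 -0.48  1.99  0.07  1.04  0.05]
19.18 [ 0.84  0.05 -0.25  2.27 -0.46  0.49  0.92]
[ 0.58423125  0.28938624 -0.04864043  2.30084637 -0.86258786  0.24540662
  1.29871985]
```

View pics/w7c.png

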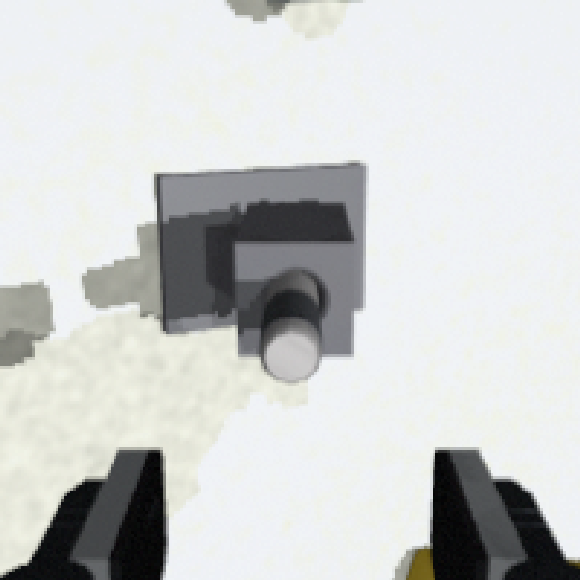

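The view shows the rest aligned with the tool (mouth face edges (235,242)–(355,240)), confirming the yaw of about -3°. The punch head disc is at crop (292,355), full-res (320.7,212.4). Now I grasp it and draw it out.

```bash
python3 - <<'E'
from h import *
p,d,C=load("w7");P=cloud(C,d);Q=P[208:217,316:326].reshape(-1,3);h=np.median(Q,0);print("head",h.round(4))
K,c,R=C;Ob=lean(-3);z=Ob[:,2]
r=R@np.linalg.inv(K)@[320.7,212.4,1];h2=c+r*(((h-c)@z)/(r@z));print(h2.round(4))
f0=sense()["wrist_force"]
command_gripper(.05,90)
move_l(h2+z*.05,tool(Ob)@F,feed=.12)
move_l(h2-z*.016,feed=.1,until_force=12);s=sense();print(t(),s["position"].round(4),(s["wrist_force"]-f0).round(1))
command_gripper(.008,100);s=sense();print(t(),s["finger_gap"],s["gripper_force"],(s["wrist_force"]-f0).round(1))
p0=s["position"];move_l(p0+z*.08,feed=.12);s=sense();print(t(),s["finger_gap"],s["position"].round(3),(s["wrist_force"]-f0).round(1),s["joint_pos"].round(2))
E
```

```text
head [ 0.4346 -0.2483  0.1291]
[ 0.4348 -0.2487  0.1292]Traceback (most recent call last):
  File "<stdin>", line 8, in <module>
rig.Unreachable: the arm cannot follow that straight line within its joint ranges
```

```bash
python3 - <<'E'
from h import *
h2=np.array([.4348,-.2487,.1292]);Ob=lean(-3);z=Ob[:,2];print(t(),sense()["position"].round(3),sense()["joint_pos"].round(2))
f0=sense()["wrist_force"]
ok=False
for f in(0,30,60):
    S=F@Ro.from_euler('z',f,degrees=True).as_matrix()
    try:
        movep(h2+z*.04,tool(Ob)@S);print(f,t(),sense()["joint_pos"].round(2))
        move_l(h2-z*.013,feed=.08,until_force=12);ok=True;break
    except Unreachable as e: print(f,e)
s=sense();print(ok,t(),s["position"].round(4),(s["position"]-h2)@z,(s["wrist_force"]-f0).round(1),s["joint_pos"].round(2))
E
```

```text
20.02 [ 0.414 -0.248  0.175] [ 0.82  0.16 -0.27  2.29 -0.49  0.36  0.95]
0 20.27 [ 0.82  0.18 -0.27  2.29 -0.5   0.34  0.95]
0 the arm cannot follow that straight line within its joint ranges
30 20.78 [ 0.71  0.17 -0.16  2.29 -0.56  0.34  0.49]
True 21.6 [ 0.4403 -0.2491  0.1175] -0.012959672363103596 [-1.   0.3  0.7] [ 0.72  0.29 -0.21  2.29 -0.68  0.22  0.6 ]
```

```bash
python3 - <<'E'
from h import *
Ob=lean(-3);z=Ob[:,2];f0=sense()["wrist_force"]
command_gripper(.008,100);s=sense();print(t(),s["finger_gap"],s["gripper_force"],(s["wrist_force"]-f0).round(1))
p0=s["position"];move_l(p0+z*.075,feed=.12);s=sense();print(t(),s["finger_gap"],s["position"].round(3),(s["wrist_force"]-f0).round(1),s["joint_pos"].round(2))
for f in(0,20,30,50):
    R=down(-20.5)@F@Ro.from_euler('z',f,degrees=True).as_matrix()
    for p in([.447,.0372,.195],[.447,.0372,.24],[.458,.28,.112],[.458,.28,.18]): q=inverse_kinematics(p,R);print(f,p,None if q is None else q.round(2))
E
```

```text
22.02 0.013992856245611396 97.37853109021671 [-2.6  1.5  5.8]
22.8 0.013839127592981294 [ 0.408 -0.247  0.185] [ 1.2  0.6 -0.5] [ 0.67  0.12 -0.09  2.29 -0.54  0.4   0.47]
0 [0.447, 0.0372, 0.195] [ 0.04  0.19 -0.24  2.11  0.06  0.86 -0.59]
0 [0.447, 0.0372, 0.24] [ 0.05  0.13 -0.24  2.05  0.04  0.96 -0.57]
0 [0.458, 0.28, 0.112] [-0.25  0.47 -0.48  1.98  0.31  0.77 -1.27]
0 [0.458, 0.28, 0.18] [-0.2   0.38 -0.54  1.92  0.25  0.91 -1.21]
20 [0.447, 0.0372, 0.195] [-0.    0.18 -0.19  2.11  0.05  0.86 -0.93]
20 [0.447, 0.0372, 0.24] [ 0.02  0.13 -0.22  2.05  0.03  0.96 -0.92]
20 [0.458, 0.28, 0.112] [-0.28  0.46 -0.45  1.98  0.28  0.76 -1.6 ]
20 [0.458, 0.28, 0.18] [-0.16  0.39 -0.58  1.92  0.27  0.91 -1.58]
30 [0.447, 0.0372, 0.195] [-0.01  0.18 -0.18  2.11  0.04  0.86 -1.1 ]
30 [0.447, 0.0372, 0.24] [ 0.02  0.13 -0.21  2.05  0.03  0.96 -1.09]
30 [0.458, 0.28, 0.112] [-0.33  0.45 -0.38  1.98  0.24  0.75 -1.73]
30 [0.458, 0.28, 0.18] [-0.19  0.38 -0.54  1.92  0.25  0.91 -1.74]
50 [0.447, 0.0372, 0.195] [-0.02  0.18 -0.18  2.11  0.04  0.85 -1.45]
50 [0.447, 0.0372, 0.24] [ 0.02  0.13 -0.22  2.05  0.03  0.96 -1.44]
50 [0.458, 0.28, 0.112] [-0.37  0.44 -0.32  1.98  0.2   0.75 -2.05]
50 [0.458, 0.28, 0.18] [-0.24  0.37 -0.48  1.92  0.22  0.9  -2.06]
```

```bash
python3 - <<'E'
from h import *
R=down(-20.5)@F
movep([.43,-.12,.27],R);movep([.4475,.0366,.217],R);s=sense();print(t(),s["position"].round(4),s["joint_pos"].round(2));sleep(.2)
print(s["wrist_force"]);shot("wrist","w8")
a=cv2.imread("pics/w8.png")[130:280,250:400];b=cv2.imread("pics/w6.png")[130:280,250:400]
g=lambda x:np.clip(cv2.resize(x,None,fx=4*(2/3)*1.0,fy=4*(2/3),interpolation=cv2.INTER_CUBIC).astype(float)*1.3,0,255).astype(np.uint8)
cv2.imwrite("pics/c8.png",np.hstack([g(a),g(b)]))
E
```

```text
24.18 [0.4467 0.0345 0.2159] [ 0.01  0.15 -0.2   2.08  0.04  0.91 -0.57]
[ 0.7878852   0.12515101 -1.19341654]
```

View pics/c8.png

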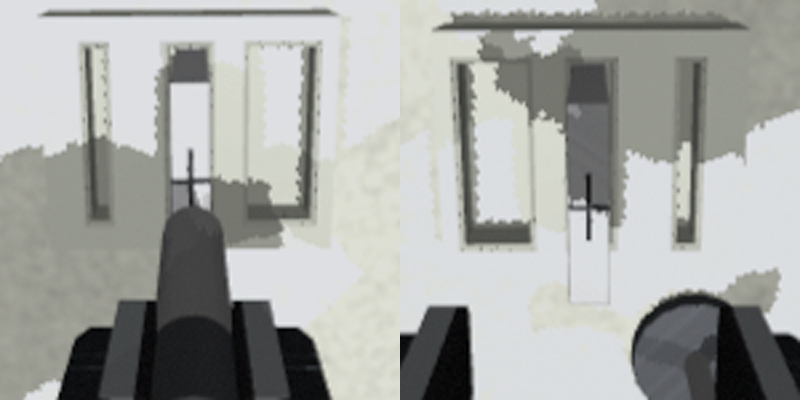

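Left panel: the cross is at (191.5,181), full-res (321.8,197.9), with the punch silhouette end at (191,205), which matches the nominal tip projection. Right panel (before the punch): the cross is at (188.5,207), full-res (320.7,207.6).

```bash
python3 - <<'E'
from h import *
_,_,C8=load("w8");_,_,C6=load("w6")
a=ray(C8,(321.8,197.9),.0878)[0];b=ray(C6,(320.7,207.6),.0878)[0];print(a,b)
s=sense();print(s["position"],s["tcp_rot"].round(4))
R=s["tcp_rot"]
for m in(a,b): print((R.T@(m-s["position"]))*1000)
E
```

```text
[0.44837378 0.03679661 0.0878    ] [0.44763718 0.03757969 0.0878    ]
[0.4476656  0.03508921 0.21719149] [[ 3.532e-01  9.356e-01  5.000e-04]
 [ 9.356e-01 -3.532e-01 -1.000e-04]
 [ 1.000e-04  6.000e-04 -1.000e+00]]
[ 1.84069970e+00 -1.30065222e-02  1.29391595e+02]
[  2.31317083  -0.9787069  129.3910786 ]
```

```bash
python3 - <<'E'
from h import *
R=down(-20.5)@F;m=np.array([.4480,.0371])
move_l([*m,.203],R,feed=.05);sleep(.4);s=sense();print(t(),s["position"].round(4))
e=m-s["position"][:2];print(e)
c=m+(e if np.linalg.norm(e)<.003 else 0)
if np.linalg.norm(e)>.0004: move_l([*c,.203],R,feed=.03);sleep(.3)
else: c=m
s=sense();print(s["position"].round(4));f0=s["wrist_force"]
hit=move_l([*c,.190],feed=.012,until_force=9)
t0=t();log=[]
for i in range(5):
    s=sense();log.append((round(s["time_s"],2),*(s["wrist_force"]-f0).round(1),*s["position"].round(4)))
    fz=(s["wrist_force"]-f0)[2]
    if i<2 and fz<9: move_l([*c,s["position"][2]-.0004],feed=.01)
    else: sleep(.13)
print(hit,*log,sep="\n")
p=sense()["position"];move_l([*c,p[2]+.06],feed=.08);s=sense();print(t(),s["position"].round(4),(s["wrist_force"]-f0).round(1))
sleep(.1)
p,d,C=shot("wrist","w9")
E
```

```text
25.26 [0.4481 0.0371 0.2031]
[-5.51215203e-05 -3.40344542e-05]
[0.4481 0.0371 0.2031]
True
(25.98, np.float64(-0.3), np.float64(0.5), np.float64(5.7), np.float64(0.4485), np.float64(0.037), np.float64(0.1951))
(26.23, np.float64(-0.9), np.float64(-1.0), np.float64(6.3), np.float64(0.4484), np.float64(0.0371), np.float64(0.1951))
(26.48, np.float64(-0.8), np.float64(-0.4), np.float64(7.6), np.float64(0.4483), np.float64(0.0371), np.float64(0.1951))
(26.62, np.float64(-0.2), np.float64(-0.1), np.float64(7.9), np.float64(0.4483), np.float64(0.0371), np.float64(0.195))
(26.75, np.float64(0.1), np.float64(-0.3), np.float64(6.4), np.float64(0.4484), np.float64(0.0371), np.float64(0.1951))
27.79 [0.4476 0.037  0.2545] [-1.2 -0.3  1.1]
```

The force only reached 6–8 N, so the mark may not have taken. I'll press once more on the same spot, bringing the force up to about 13 N.

```bash
python3 - <<'E'
from h import *
c=np.array([.4480,.0371])
move_l([*c,.199],feed=.08);sleep(.4);s=sense();print(t(),s["position"].round(4));f0=s["wrist_force"]
cz=.1951;move_l([*c,cz],feed=.012);log=[];n=0
for i in range(30):
    s=sense();fz=np.mean([(sense()["wrist_force"]-f0)[2] for _ in range(3)]);log.append((round(s["time_s"],2),fz.round(1),(s["wrist_force"]-f0).round(1),s["position"].round(4),round(cz,4)))
    if fz>11: n+=1;sleep(.12)
    else: cz-=.0004;move_l([*c,cz],feed=.01)
    if n>=5 or cz<.188:break
print(*log,sep="\n")
p=sense()["position"];move_l([*c,p[2]+.06],feed=.08);s=sense();print(t(),s["position"].round(4),(s["wrist_force"]-f0).round(1))
sleep(.1);shot("wrist","w10")
E
```

```text
29.19 [0.4481 0.0371 0.1992]
(29.67, np.float64(2.8), array([-1.2, -1.1,  2.8]), array([0.4481, 0.0371, 0.1952]), 0.1951)
(29.92, np.float64(4.7), array([-1.1, -0. ,  4.7]), array([0.4484, 0.0371, 0.1951]), 0.1947)
(30.17, np.float64(8.0), array([-1.2, -0.2,  8. ]), array([0.4486, 0.0371, 0.195 ]), 0.1943)
(30.42, np.float64(9.9), array([-1.1, -1.1,  9.9]), array([0.4489, 0.0371, 0.1949]), 0.1939)
(30.67, np.float64(11.7), array([-2.7, -0.4, 11.7]), array([0.4492, 0.037 , 0.1949]), 0.1935)
(30.78, np.float64(11.8), array([-0.9, -0.8, 11.8]), array([0.4492, 0.037 , 0.1949]), 0.1935)
(30.9, np.float64(12.7), array([-2.3,  0.6, 12.7]), array([0.4492, 0.0371, 0.1949]), 0.1935)
(31.02, np.float64(11.5), array([-1.5, -2.2, 11.5]), array([0.4492, 0.037 , 0.1949]), 0.1935)
(31.13, np.float64(11.6), array([-0.8, -1.6, 11.6]), array([0.4492, 0.037 , 0.1949]), 0.1935)
32.17 [0.4475 0.037  0.2543] [-0.2  0.6 -0.5]
```

```bash
python3 - <<'E'
from h import *
R=down(-20.5)@F
move_l([.448,.0371,.33],feed=.2)
movep([.55,.15,.33],R);movep([.444,.237,.215],R);sleep(.3);s=sense();print(t(),s["position"].round(4),s["joint_pos"].round(2))
p,d,C=shot("wrist","w11")
P=cloud(C,d);m=(abs(P[...,2]-.055)<.006)&(np.hypot(P[...,0]-.458,P[...,1]-.276)<.035);Q=P[m];print(len(Q),Q.mean(0),cv2.minEnclosingCircle(Q[:,:2].astype(np.float32)))
pt=np.array([.458,.274,.055]);K,c,Rc=C;x=Rc.T@(pt-c);uv=(K@x)[:2]/x[2];print(uv)
u,v=int(uv[0]),int(uv[1]);v0=max(v-50,0);u0=u-60;np.save("pics/o.npy",[u0,v0])
a=cv2.imread("pics/w11.png")[v0:v0+110,u0:u0+130];cv2.imwrite("pics/c11.png",np.clip(cv2.resize(a,None,fx=5,fy=5,interpolation=cv2.INTER_CUBIC).astype(float)*1.5,0,255).astype(np.uint8));print(u0,v0)
E
```

```text
34.55 [0.4451 0.2365 0.2156] [-0.27  0.26 -0.36  1.96  0.11  0.94 -1.04]
855 [0.46607401 0.28432463 0.05371183] ((0.46478256583213806, 0.2830345928668976), 0.023260267451405525)
[320.39396571 146.86374751]
260 96
```

View pics/c11.png

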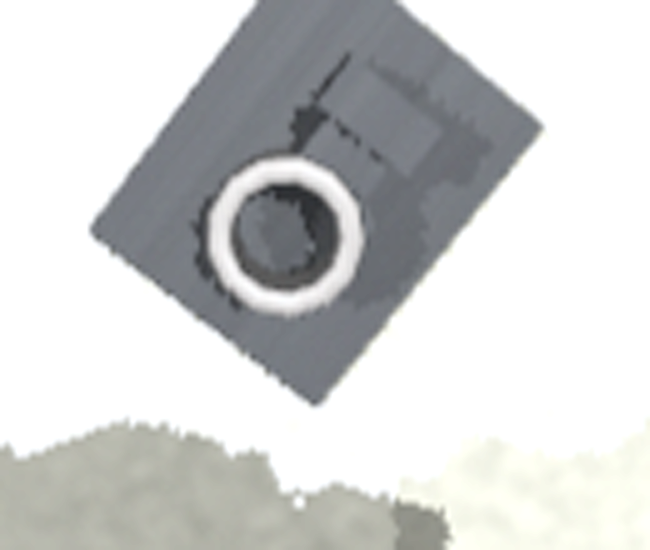

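The ring is seen cleanly, centred near crop (286,235), full-res about (317,143). I'll fit the circle numerically and cross-check it with the top view.

```bash
python3 - <<'E'
from h import *
p,d,C=load("w11");g=cv2.cvtColor(p,cv2.COLOR_RGB2GRAY)
sub=cv2.resize(g[120:165,295:340],None,fx=4,fy=4,interpolation=cv2.INTER_CUBIC)
_,b=cv2.threshold(sub,0,255,cv2.THRESH_OTSU)
cs,_=cv2.findContours(b,cv2.RETR_CCOMP,cv2.CHAIN_APPROX_NONE)
for c in cs:
    if len(c)>60:
        (x,y),ax,an=cv2.fitEllipse(c);u,v=295+(x+.5)/4-.5,120+(y+.5)/4-.5
        if abs(u-317)<4 and abs(v-143)<4: print(u,v,np.array(ax)/4,ray(C,(u,v),.055).round(4))
f=np.load("pics/top0.npz");g=cv2.cvtColor(f["p"],cv2.COLOR_RGB2GRAY)
s=cv2.resize(g[220:245,172:200],None,fx=8,fy=8,interpolation=cv2.INTER_CUBIC);_,b=cv2.threshold(s,0,255,cv2.THRESH_OTSU)
cs,_=cv2.findContours(b,cv2.RETR_CCOMP,cv2.CHAIN_APPROX_NONE)
for c in cs:
    if len(c)>50:
        (x,y),ax,an=cv2.fitEllipse(c);u,v=172+(x+.5)/8-.5,220+(y+.5)/8-.5;print("top",u,v,np.array(ax)/8,ray(params("top"),(u,v),.055).round(4))
E
```

```text
316.68651580810547 142.6595516204834 [30.39668846 31.03009796] [[0.4563 0.2785 0.055 ]]
316.58936882019043 142.7781467437744 [22.49337196 22.56291389] [[0.4562 0.2785 0.055 ]]
top 198.31508827209473 243.6453800201416 [1.86534095 3.48566699] [[0.4323 0.2435 0.055 ]]
top 174.3261525630951 240.452241897583 [ 6.49770927 14.23559666] [[0.4402 0.2936 0.055 ]]
top 181.70517826080322 233.16573524475098 [12.49417877 12.95052624] [[0.4552 0.2784 0.055 ]]
top 181.70788383483887 233.2031888961792 [9.09010601 9.37651539] [[0.4551 0.2784 0.055 ]]
top 198.52023124694824 220.82594907283783 [2.18230247 4.26000166] [[0.4805 0.2434 0.055 ]]
```

```bash
python3 - <<'E'
from h import *
c=np.array([.4560,.2785])
move_l([*c,.172],feed=.08);sleep(.4);s=sense();print(t(),s["position"].round(4));f0=s["wrist_force"]
for z in(.15,.142,.134,.126,.119):
    hit=move_l([*c,z],feed=.03,until_force=7);s=sense();f=s["wrist_force"]-f0;print(t(),hit,s["position"].round(4),f.round(1))
    if hit:break
E
```

```text
35.91 [0.4561 0.2784 0.1722]
36.79 False [0.4561 0.2786 0.1501] [-0.8 -1.3 -0.2]
37.21 False [0.4559 0.2784 0.1417] [ 0.5 -0.8 -0.3]
37.62 False [0.4559 0.2784 0.1337] [-0.1 -0.4 -0.3]
38.04 False [0.4559 0.2784 0.1258] [ 0.5 -0.9  0.5]
38.42 False [0.4559 0.2784 0.1187] [ 0.  -0.3  0. ]
```

```bash
python3 - <<'E'
from h import *
c=np.array([.4560,.2785]);f0=sense()["wrist_force"]
hit=move_l([*c,.108],feed=.02,until_force=5);s=sense();print(t(),hit,s["position"].round(4),(s["wrist_force"]-f0).round(1))
if hit:
    command_gripper(.045);p=sense()["position"];move_l([p[0],p[1],p[2]+.13],feed=.15)
    R=down(-20.5)@F;move_l([.444,.238,.25],feed=.2);sleep(.2)
    p,d,C=shot("wrist","w12v");P=cloud(C,d);m=(P[...,2]>.1)&(P[...,2]<.15)&(np.hypot(P[...,0]-.456,P[...,1]-.2785)<.03);Q=P[m];print("punch",len(Q),np.median(Q,0).round(4),np.percentile(Q[:,2],[10,90]))
    p,d,C=shot("top","top1");P=cloud(C,d)
    m=(P[...,2]>.075)&(P[...,2]<.1)&(np.hypot(P[...,0]-.448,P[...,1]-.037)<.04);Q=P[m];print("plate",len(Q),np.median(Q,0).round(4))
    m=(P[...,2]>.1)&(P[...,2]<.15)&(np.hypot(P[...,0]-.456,P[...,1]-.2785)<.03);print("punch top",m.sum())
    for n,(u,v) in(("vA",(378,140)),("vB",(382,212)),("spool",(190,140))):print(n,P[v,u].round(3),np.load("pics/top0.npz")["d"][v,u]-d[v,u])
    print(t(),sense()["wrist_force"])
E
```

```text
38.83 True [0.4564 0.2788 0.113 ] [-0.4 -1.7  7. ]
punch 401 [0.4591 0.2774 0.1249] [0.11531791 0.1260653 ]
plate 169 [0.4463 0.0385 0.0884]
punch top 41
vA [ 0.648 -0.145  0.063] 0.0011104941
vB [ 0.491 -0.148  0.062] -0.00047266483
spool [0.661 0.269 0.033] -0.001475513
40.91 [ 0.69519238 -1.02435742 -0.50896368]
```

All checks are good: punch head at 0.126 as expected, plate standing, bystanders unmoved. I'm handing in.

```bash
python3 -c "
from rig import *
print(finish_job())"
```

```text
the job is handed in; nothing more can be done
None
```

The job is handed in: the plate stands home in the middle slot of the right-hand jig, the cross was pressed, the punch stands tip-down in the ring, and the vials and spool are unmoved. The first press only reached 6–8 N, so I pressed the same spot a second time at about 12 N for half a second; I have not seen the judge's verdict.

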